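# Load the reference filter into the photometer

### The arm

A 6-joint arm with a two-finger parallel gripper is mounted at the origin on the work surface. World frame = base frame: x ahead of the robot, y to its left, z up, the work surface at z = 0. Lengths are in m, angles in rad, forces in N, time in s.
With the tool pointing down it reaches from about 0.225 to 0.875 m from the base axis. Payload 3.4 kg.
Tool frame: the origin (TCP) lies on the centre line of the jaws, within the pads' length; the fingertips stand 17 mm ahead of it and the grasp point (between the pads) lies 2 mm behind it; z points along the fingers, y is the line along which they close (so a half turn about z gives the same grasp; the last joint's range is limited). The gripper opens to 85 mm and grips with 20 to 120 N. Pads are 22 mm wide; open, the fingers measure 114 mm over their backs; the gripper's body (76 mm by 85 mm) begins 54 mm behind the grasp point. The pads swing forward as they close: fully open they stand 13 mm farther back than shut.
Start: joints at [1.113, 0.276, 1.505, -0, 1.361, -0.121], TCP at [0.19, 0.543, 0.248] pointing down, gripper open.
Joint ranges: [-2.89, 2.89], [-0.75, 2.08], [0.22, 2.7], [-1.18, 4.32], [0.11, 2.71], [-2.7, 2.7]. Speed limits (rad/s): [2.57, 2.57, 3.14, 3.14, 3.14, 3.14].

### API

Orientations are given as a unit quaternion [w, x, y, z].
In Python, from rig import manip gives the robot as it stands.
- The arm moves only by the tool move_arm, never from a script. Its argument "steps" is one flat list of numbers, 7 for each row, row after row: the turn, a rotation vector about the world's x, y, z normalised to -1 to 1, where 1 is 360 degrees, then the shift along the world's x, y, z normalised to -1 to 1, where 1 is 1 m, then the opening, from -1 (shut) to 1 (fully open). A call has exactly 10 rows; each row is the pose to reach, as a shift and turn from the pose commanded when the call began, turning the shorter way round; what a row does not reach only later rows make up. A row lasts 1/10 s, in which the tool goes at most 50 mm and 8.59 degrees, less where a joint would pass 70% of its speed; a pose out of reach is approached as far as the arm can. A call with a number of a shift or a turn outside -1 to 1 is refused whole. A call with a gripper value outside its range is refused whole. The fingers move at their own pace and stop on an object; "squeeze" is the grip in N (left out, the last holds). Time passes only in rows, so rows that repeat a pose let the fingers close, or fill a call up. It gives the time, the measured TCP pose, the force, the opening and the grip force at its end, in the units of the state.
- manip.get_state(): the state, without advancing time (a new reading comes with each control period).
- manip.get_image(name): name is "scene" or "top" or "wrist"; returns a dict with "pixels" (384x512x3 uint8, blue, green, red), "fx", "fy", "cx", "cy" (pixels), "R" (3x3) and "t" (3): a world point X has camera coordinates R X + t. Camera axes: x right, y down, z forward; pixel columns grow to the right and rows downward; lengths in m; the calibration is good to about 2 mm. A picture is of the moment at which its call begins. There is no depth.
- manip.sign_off(): hands the job in; it is judged then, once.
The state is a dict: "clock": time; "qpos": joint angles; "qd": joint speeds; "effort": joint torques, N m; "position": TCP position; "ee_rot": TCP orientation; "contact_force": force on the tool from outside, world axes, zero at the start; "moment": the same for the moment, N m; "width": finger opening in m; "gripper_force": force on a finger pad.
Only numpy, scipy, OpenCV 4.12 (cv2) and the standard library are available. Lean on these libraries where they do the work, as an engineer would, in place of code of your own. Each camera call takes 0.05 s, during which the arm holds its last target. There are 200 camera calls.

### The job

Lift the photometer's chamber lid all the way open until it rests back on its stop, then take the filter with the long bar handle out of the white rack and slide its blade down into the slot in the photometer's deck until the collar sits flat on the deck. Lower it home in the gripper rather than dropping it, let go, and leave the lid resting open. Leave the other two filters and everything else on the bench where they are.

Things in the scene. Friction and masses are not known exactly. Their poses are not given: they have to be found in the camera images.
- lid (a joint): angle of the photometer's chamber lid: 0 = shut (flat on the deck, as at the start), grows as it is lifted, 1.75 = open, leaning 10 degrees past upright on its stop. The hinge is free, no spring: let go before about 1.5 it may fall shut; near the stop it stays open by its own weight. The lid is a grey plate 115 mm (front edge to hinge) x 90 mm (along the hinge) x 6 mm, about 120 g.
- photometer: blue-grey fixed box, origin at the centre of its underside; x away from the robot, y left, z up. Flat deck 100 mm up, from x = -50 to +120 mm and y = -120 to +120 mm; in front of it (x = -50 to -120) a panel with display and two knobs slopes down by 50 mm. The slot is at x = y = 0, the lid covers x = -40 to +75. It stands left or right of the rack.
- lid_hinge (a point): point on the lid's hinge line, at its middle, 1 mm above the deck, 75 mm beyond the photometer's origin. The hinge line runs along this point's y. Its axes turn with the lid; with the lid shut x points from the lid's front edge to the hinge (away from the robot), z up.
- lid_handle (a point): centre of the lid's handle: grey round bar 14 mm thick, 24 mm long along the hinge line, 28 mm above the lid's outer face, on a 12 x 12 mm stem. From the hinge it is 100 mm along the lid's -x and 34 mm up its z. Pinched from above on its two flat ends it pivots between the fingers as the lid swings up in an arc about the hinge; it ends 50 mm beyond the hinge.
- slot (a point): centre of the mouth of the filter slot, level with the deck (100 mm above the bench); under the shut lid, 75 mm from the hinge line towards the robot. x = along the slot (square to the hinge line, away from the robot), y = across the slot, z = up. The slot is 43 mm long (x), 8 mm wide (y), 62 mm deep or more, with 2 mm chamfers and a thin metal bezel.
- bar_filter_mid (a point): filter to load: upright paddle 104 mm high, 50-100 g; point half-way up, 52 mm above its lower edge; x along blade width, y across, z up. Blade 40 x 5 x 60 mm high; black collar 54 x 20 mm, 5 thick, underside 8 mm above point; grey bar handle 36 (x) x 12 (y) mm, 13 to 52 mm above point. Hangs by its collar in a rack slot. Either way round fits. Fully home, point is 8 mm below the slot mouth.
- rack: white slotted block, fixed, 186 (x) x 60 (y) x 64 mm high, origin at the centre of its underside. Three slots along x at -60, 0 and +60 mm, each 43 x 9 mm, 61 mm deep; the filters stand in them in line, blades along x, collars on its top, in any order.
- knob_filter_mid (a point): filter to leave alone: same blade and collar, handle a round knob 22 mm across, 104 mm high overall; point 52 mm above its lower edge.
- stub_filter_mid (a point): filter to leave alone: same blade and collar, handle a short 12 x 12 mm stub, 89 mm high overall; point 52 mm above its lower edge.
- vial_mid (a point): small glass vial with white cap, 22 mm across, 45 mm high, loose on the photometer's deck beside the lid; point half-way up. Leave alone.
- beaker_mid (a point): empty glass beaker, 66 mm across, 80 mm high, beyond the rack; point half-way up. Leave alone.
- pot_mid (a point): white plastic pot, 48 mm across, 50 mm high, on the robot's side of the rack; point half-way up. Leave alone.
- wash_bottle_mid (a point): white wash bottle, 72 mm across, 143 mm to its cap and 190 mm with its spout, at the left side; point 72 mm up. Leave alone.
- amber_bottle_mid (a point): amber glass bottle, 70 mm across, 150 mm high, at the right side; point half-way up. Leave alone.
There are look-alikes about, which are no part of the job. Leave any blue look-alike of the part that bears bar_filter_mid alone.

How it is judged:
On the way, in this order (a step that is already met when the one before it is completed fails the run):
1. the lid is open on its stop (value of joint lid above 1.69 rad), for 0.3 s.
2. the bar-handled filter, held in the gripper, is lowered into the slot to within 8 mm of home (z of bar_filter_mid in the frame of slot below 0 m and horizontal distance between bar_filter_mid and slot below 0.006 m and contact force between the fingers and bar_filter above 0.5 N), for 0.1 s.
At the end, for the whole second after the job is handed in: The lid rests open on its stop (angle above 1.69 of 1.75 rad); the bar-handled filter stands upright (within 0.06 rad) in the photometer's slot, blade along it, collar within 3 mm of the deck, centred within 5 mm, released and at rest (value of joint lid above 1.69 rad and z of bar_filter_mid in the frame of slot below -0.005 m and horizontal distance between bar_filter_mid and slot below 0.005 m and angle between bar_filter_mid's own z axis and vertical below 0.06 rad and angle between the x axis of bar_filter_mid and the x axis of slot, either way round below 0.15 rad and linear speed of bar_filter below 0.02 m/s and contact force between the fingers and bar_filter below 0.1 N); the robot touches nothing.
It fails at once if one of the other two filters is moved by more than 12 mm (distance of any of knob_filter_mid, stub_filter_mid from where it was at the start of the episode above 0.012 m).
It fails at once if the vial on the photometer is moved by more than 20 mm (distance of vial_mid from where it was at the start of the episode above 0.02 m).
It fails at once if the beaker, pot, wash bottle or amber bottle is moved by more than 25 mm (distance of any of beaker_mid, pot_mid, wash_bottle_mid, amber_bottle_mid from where it was at the start of the episode above 0.025 m).
It also fails if it takes over 58 s, if anything falls off the work surface, if the arm or the gripper's body presses on something with over 40 N, if the wrist force passes 120 N, or if a joint passes its speed limit or range.

## Working session

There is one attempt and no reset: what is moved stays moved. The work goes in short steps, Python scripts to look and compute and a tool call to move; the robot and the scene stay as the last step left them, time stands still between calls to the robot, and variables do not carry over. Pictures are saved under pics/ and viewed, at most 10 in all, crops included, and the job is handed in when it is done.

Besides the shell and the picture viewer there is one more tool, called after "Emit:" as a command line: name --argument value ..., lists and objects as JSON in quotes. move_arm: Moves the arm, as the interface text tells. Scaled input: -1 to 1 covers 1 m each way for a shift and 360 degrees each way for a turn. Its arguments: {"type":"object","properties":{"steps":{"type":"array"},"squeeze":{"type":"number"}},"required":["steps"]}

```bash
mkdir -p pics
cat > h.py <<'E'
from rig import manip
import numpy as np, cv2, pickle
def grab(n):
    im=manip.get_image(n); im={k:(np.array(v) if k in('pixels','R','t') else v) for k,v in im.items()}
    pickle.dump(im,open(f'{n}.pkl','wb')); return im
def load(n): return pickle.load(open(f'{n}.pkl','rb'))
def ray(im,u,v,z):
    d=im['R'].T@np.array([(u-im['cx'])/im['fx'],(v-im['cy'])/im['fy'],1]); c=-im['R'].T@im['t']
    return c+d*(z-c[2])/d[2]
def proj(im,X):
    c=im['R']@np.array(X)+im['t']; return np.array([im['fx']*c[0]/c[2]+im['cx'],im['fy']*c[1]/c[2]+im['cy']])
E
python3 - <<'E'
from h import *
a=grab('scene');b=grab('top')
for n,i in(('scene',a),('top',b)):
    cv2.imwrite(f'pics/{n}1.png',cv2.resize(i['pixels'],(768,576),interpolation=cv2.INTER_CUBIC)); print(n,-i['R'].T@i['t'],i['fx'],i['R'][2])
s=manip.get_state();print(s['clock'],s['position'],s['ee_rot'],s['width'])
E
```

```text
scene [1.35438194 0.58122393 0.95578662] 481.2966663846843 [-0.63908171 -0.43946474 -0.63122525]
top [ 3.63788584e-01 -1.17108843e-03  1.25408281e+00] 347.03134535566085 [ 1.54608392e-01  1.87713680e-04 -9.87975814e-01]
0.1 [0.18982461 0.54227919 0.24752983] [-2.47115489e-04  1.67611586e-01  9.85852760e-01 -7.94836774e-04] 0.08533761108525188
```

View pics/scene1.png

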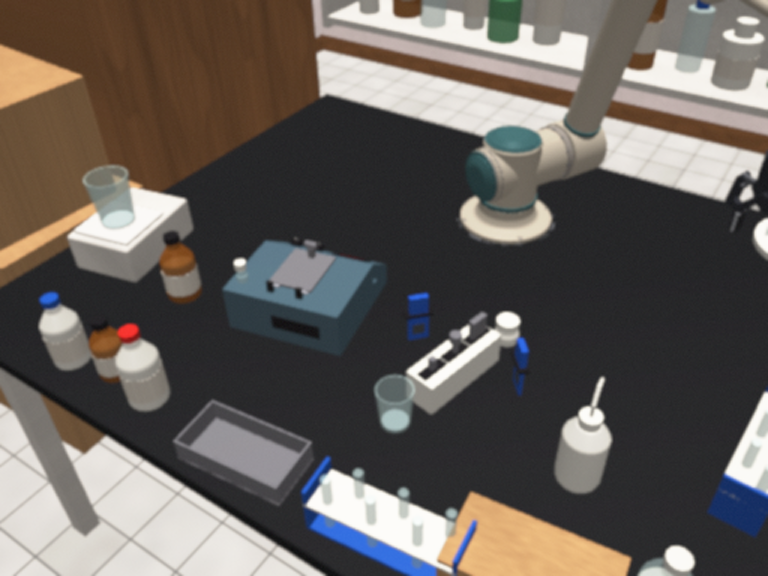

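View pics/top1.png

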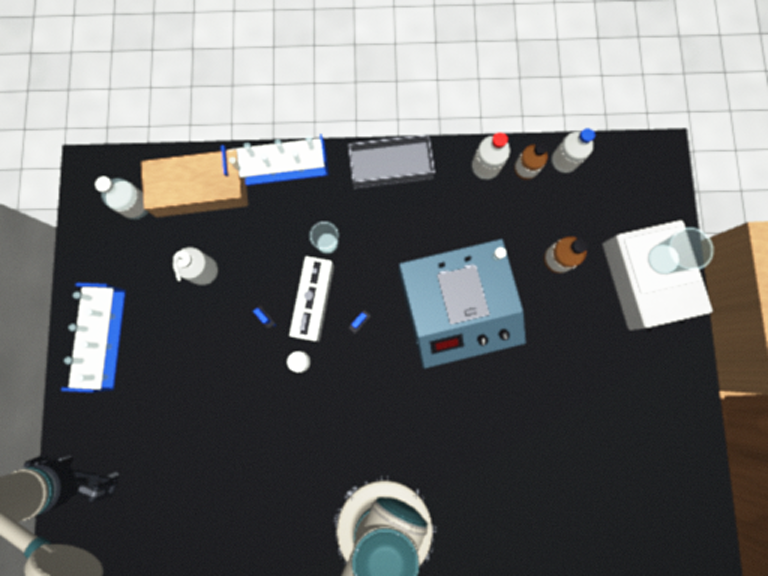

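The top view shows the photometer around (465,300), its lid at (463,295), the rack at (312,298), and two blue look-alikes at (262,316) and (359,321). In the scene view, the rack filters are at (478,323), (455,340) and (433,363).

Run:
```python
from h import *
a=load('scene');b=load('top')
c1=cv2.resize(a['pixels'][190:280,260:360],(400,360),interpolation=cv2.INTER_CUBIC)
c2=cv2.resize(b['pixels'][160:250,190:290],(400,360),interpolation=cv2.INTER_CUBIC)
cv2.imwrite('pics/crop1.png',np.hstack([c1,c2]))
p=b['pixels'];hsv=cv2.cvtColor(p,cv2.COLOR_BGR2HSV)
def big(m,box):
    k=np.zeros_like(m);x0,y0,x1,y1=box;k[y0:y1,x0:x1]=m[y0:y1,x0:x1]
    c=max(cv2.findContours(k,cv2.RETR_EXTERNAL,cv2.CHAIN_APPROX_NONE)[0],key=cv2.contourArea);return c
def rect(c,z,n):
    r=cv2.minAreaRect(c);q=np.array([ray(b,u,v,z) for u,v in cv2.boxPoints(r)])
    e=q[1]-q[0];f=q[2]-q[1];print(n,'ctr',q.mean(0).round(4),'sides',np.linalg.norm(e).round(3),np.linalg.norm(f).round(3),'ang',np.degrees([np.arctan2(e[1],e[0]),np.arctan2(f[1],f[0])]).round(1))
rect(big(cv2.inRange(hsv,(0,0,140),(180,60,255)),(185,165,228,232)),.064,'rack')
g=cv2.inRange(hsv,(100,0,80),(180,70,255))
lc=big(g,(285,170,330,222));print(hsv[195,308],hsv[200,285]);rect(lc,.107,'lid')
bl=big(cv2.inRange(hsv,(90,80,40),(115,255,255)),(260,155,355,250));print(hsv[190,280]);rect(bl,.09,'photometer')
dk=cv2.inRange(hsv,(0,0,0),(180,255,110))
for v in range(170,232,2): print(v,p[v,195:225].mean(1).astype(int).tolist()) if v%6==0 else 0
```

```text
rack ctr [0.5267 0.1536 0.064 ] sides 0.192 0.068 ang [ -11.4 -103. ]
[112  14 195] [ 99  71 194]
lid ctr [ 0.5217 -0.1901  0.107 ] sides 0.098 0.126 ang [ -77.3 -169.3]
[ 99  73 189]
photometer ctr [ 0.5009 -0.1939  0.09  ] sides 0.255 0.239 ang [ -77.5 -170.1]
174 [32, 33, 32, 31, 32, 29, 43, 144, 249, 255, 255, 255, 255, 255, 202, 152, 181, 197, 216, 249, 255, 255, 255, 255, 255, 224, 101, 32, 32, 34]
180 [36, 33, 35, 32, 29, 51, 165, 254, 255, 255, 254, 255, 251, 217, 193, 182, 104, 92, 216, 255, 255, 254, 255, 255, 249, 168, 108, 60, 34, 35]
186 [35, 33, 34, 30, 64, 195, 255, 255, 254, 255, 255, 244, 128, 54, 57, 58, 111, 230, 255, 255, 254, 255, 255, 241, 156, 99, 49, 31, 32, 33]
192 [36, 30, 32, 77, 211, 255, 255, 255, 255, 255, 213, 93, 58, 57, 70, 140, 239, 255, 255, 254, 255, 255, 229, 136, 89, 46, 31, 33, 35, 32]
198 [30, 36, 99, 229, 255, 255, 255, 249, 221, 191, 189, 186, 164, 116, 165, 252, 255, 255, 254, 255, 255, 220, 129, 81, 42, 33, 32, 31, 34, 31]
204 [45, 150, 251, 255, 255, 255, 255, 255, 172, 65, 61, 60, 77, 198, 255, 255, 255, 255, 255, 255, 202, 116, 68, 36, 32, 32, 34, 32, 32, 31]
210 [169, 255, 255, 255, 255, 255, 236, 184, 164, 117, 69, 80, 199, 255, 255, 255, 255, 255, 254, 185, 114, 64, 34, 30, 33, 32, 33, 31, 34, 32]
216 [255, 255, 255, 255, 255, 229, 190, 178, 118, 63, 99, 224, 255, 255, 255, 255, 255, 251, 175, 108, 57, 31, 32, 33, 33, 30, 31, 34, 31, 31]
222 [255, 255, 255, 255, 238, 169, 140, 112, 92, 125, 232, 255, 255, 255, 255, 255, 242, 157, 98, 52, 31, 33, 32, 33, 29, 33, 33, 32, 33, 32]
228 [33, 33, 33, 30, 32, 30, 31, 30, 28, 30, 32, 29, 32, 28, 37, 34, 37, 39, 33, 31, 32, 33, 35, 32, 30, 34, 29, 30, 31, 32]
```

View pics/crop1.png

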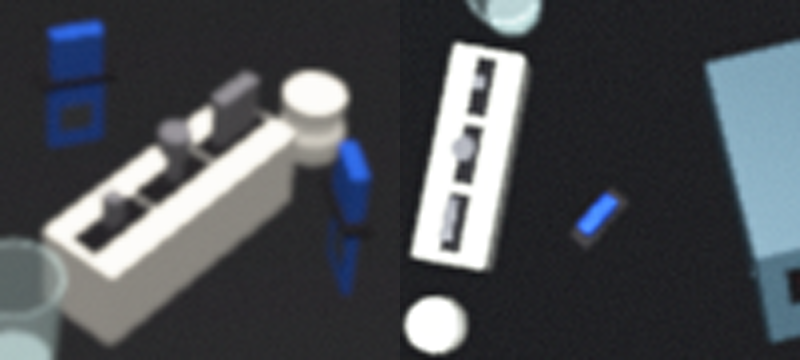

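Before reaching, the candidates for the bar filter (scene pixels): grey wide-bar filter in the rack (478,323), knob filter (455,340), stub filter (433,363), and the blue look-alikes (418,310) and (521,355). The crop confirms the grey wide bar at the robot end of the rack is the one I want. First I'll move over the lid.

Emit:
move_arm --steps '[0,0,0.043,0.13,-0.37,0.04,1,0,0,0.043,0.13,-0.37,0.04,1,0,0,0.043,0.13,-0.37,0.04,1,0,0,0.043,0.13,-0.37,0.04,1,0,0,0.043,0.13,-0.37,0.04,1,0,0,0.043,0.13,-0.37,0.04,1,0,0,0.043,0.13,-0.37,0.04,1,0,0,0.043,0.13,-0.37,0.04,1,0,0,0.043,0.13,-0.37,0.04,1,0,0,0.043,0.13,-0.37,0.04,1]' --squeeze 30

```text
clock: 1.1
position: [0.3202, 0.172, 0.2882]
ee_rot: [-0.0, 0.035, 0.999, 0.0]
contact_force: [0.2, 0.9, 0.4]
width: 0.0857
gripper_force: 0.0
```

Emit:
move_arm --steps '[0,0,0.043,0.12,-0.37,0.04,1,0,0,0.043,0.12,-0.37,0.04,1,0,0,0.043,0.12,-0.37,0.04,1,0,0,0.043,0.12,-0.37,0.04,1,0,0,0.043,0.12,-0.37,0.04,1,0,0,0.043,0.12,-0.37,0.04,1,0,0,0.043,0.12,-0.37,0.04,1,0,0,0.043,0.12,-0.37,0.04,1,0,0,0.043,0.12,-0.37,0.04,0.2,0,0,0.043,0.12,-0.37,0.04,0.2]'

```text
clock: 2.1
position: [0.4414, -0.1975, 0.3273]
ee_rot: [-0.001, -0.102, 0.995, 0.001]
contact_force: [-0.1, 1.0, -0.4]
width: 0.0591
gripper_force: 0.0
```

Run:
```python
from h import *
w=grab('wrist');s=manip.get_state()
print(s['clock'],s['position'],s['ee_rot'],s['width'],s['qpos'],s['contact_force']);print(-w['R'].T@w['t'],w['R'],w['fx'])
cv2.imwrite('pics/w1.png',cv2.resize(w['pixels'],(768,576)))
```

```text
2.15 [ 0.44046067 -0.19580353  0.32736871] [-7.88141870e-04 -1.02112917e-01  9.94771451e-01  1.44588677e-03] 0.052225959695287226 [-5.63732429e-01  9.84602852e-02  1.53963951e+00  1.30251585e-03
  1.50651905e+00 -2.33919709e+00] [0.27287977 0.66840213 0.39479157]
[ 0.37309084 -0.21112893  0.45231567] [[-0.20324268  0.97912703  0.00163652]
 [ 0.9419956   0.19507864  0.27310917]
 [ 0.26708932  0.05704903 -0.96198165]] 303.0226232994766
```

View pics/w1.png

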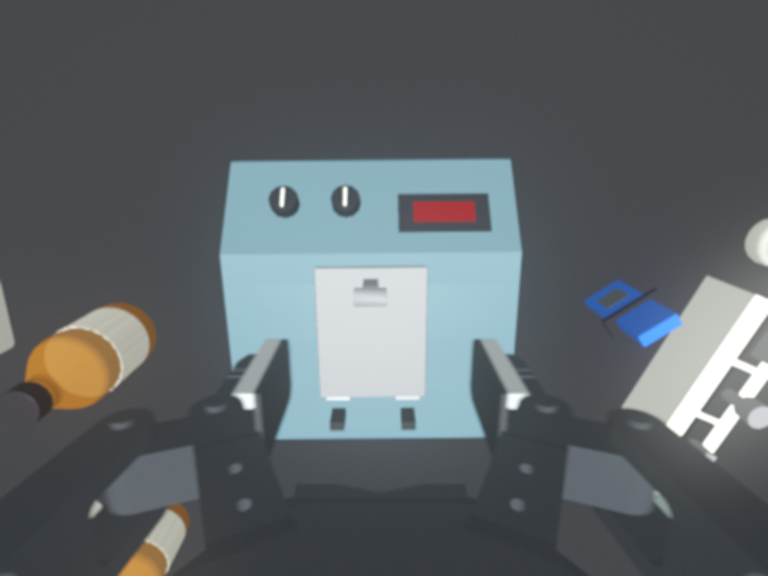

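The wrist view shows the lid with corners near (315,267), (427,267), (425,397) and (320,398), and the handle bar at (370,297). It is almost square to the tool.

Run:
```python
from h import *
w=load('wrist');k=1.5
f=lambda u,v,z: ray(w,(u+.5)/k-.5,(v+.5)/k-.5,z)
hsv=cv2.cvtColor(w['pixels'],cv2.COLOR_BGR2HSV)
m=cv2.inRange(hsv,(0,0,150),(180,35,255));m[:175]=0;m[268:]=0;m[:,:205]=0;m[:,290:]=0
c=max(cv2.findContours(m,0,1)[0],key=cv2.contourArea);q=cv2.boxPoints(cv2.minAreaRect(c));print(q*1.5)
C=[f(*p,.107) for p in((315,267),(427,267),(425,397),(320,398))]
C=np.array(C);print(C.round(4));print('sides',[np.linalg.norm(C[i]-C[i-1]).round(4) for i in range(4)])
y=np.degrees([np.arctan2(*(C[3]-C[0])[[1,0]]),np.arctan2(*(C[2]-C[1])[[1,0]]),np.arctan2(*-(C[1]-C[0])[[0,1]])*np.array([-1])[0] if 0 else np.arctan2(-(C[1]-C[0])[0],(C[1]-C[0])[1])]);print('yaw',y)
D=np.array([f(*p,.1) for p in((221,252),(521,252))]);d=D[1]-D[0];print('deck front',D.round(4),np.linalg.norm(d),np.degrees(np.arctan2(-d[0],d[1])))
print('handle',f(370,297,.140))
Y=np.radians(11.5);ctr=C.mean(0)[:2];ex=np.array([np.cos(Y),np.sin(Y)]);print('from lid',ctr, 'handle',ctr-.0425*ex,'slot',ctr-.0175*ex)
print('from deck: slot',D.mean(0)[:2]+.05*ex)
```

```text
[[313.5     398.99994]
 [313.5     265.49994]
 [426.      265.49994]
 [426.      398.99994]]
[[ 0.4718 -0.2424  0.107 ]
 [ 0.4539 -0.1563  0.107 ]
 [ 0.566  -0.1315  0.107 ]
 [ 0.5851 -0.2192  0.107 ]]
sides [np.float64(0.1157), np.float64(0.0879), np.float64(0.1148), np.float64(0.0897)]
yaw [11.5937709  12.48040566 11.70214601]
deck front [[ 0.4768 -0.3181  0.1   ]
 [ 0.4285 -0.085   0.1   ]] 0.23806594819703675 11.705419967029064
handle [ 0.47642081 -0.19679209  0.14      ]
from lid [ 0.51920219 -0.18737789] handle [ 0.47755539 -0.19585103] slot [ 0.50205351 -0.19086683]
from deck: slot [ 0.50161041 -0.19156015]
```

Emit:
move_arm --steps '[0,0,0,0.037,0.001,-0.16,0.2,0,0,0,0.037,0.001,-0.16,0.2,0,0,0,0.037,0.001,-0.16,0.2,0,0,0,0.037,0.001,-0.16,0.2,0,0,0,0.037,0.001,-0.175,0.2,0,0,0,0.037,0.001,-0.195,0.2,0,0,0,0.037,0.001,-0.195,0.2,0,0,0,0.037,0.001,-0.195,-1,0,0,0,0.037,0.001,-0.195,-1,0,0,0,0.037,0.001,-0.195,-1]' --squeeze 30

```text
clock: 3.15
position: [0.4781, -0.1978, 0.1351]
ee_rot: [0.001, -0.102, 0.995, -0.003]
contact_force: [0.4, -4.1, -0.1]
width: 0.0232
gripper_force: 30.9
```

Run:
```python
from h import *
s=manip.get_state();print({k:np.round(s[k],4).tolist() for k in s})
Y=np.radians(11.7)
for t in np.linspace(0,1.75,13):
    x=-.1*np.cos(t)+.034*np.sin(t)+.1; z=.1*np.sin(t)+.034*np.cos(t)-.034
    print(round(t,2),round(x*np.cos(Y),4),round(x*np.sin(Y),4),round(z,4))
```

```text
{'clock': 3.15, 'qpos': [-0.525, 0.2799, 1.8042, -0.0031, 1.0524, -2.2995], 'qd': [-0.0028, 0.0011, 0.0, 0.009, 0.0011, -0.0008], 'effort': [2.2433, -38.1568, -19.7005, 1.1883, 0.6128, 0.027], 'position': [0.4781, -0.1978, 0.1351], 'ee_rot': [0.0013, -0.1025, 0.9947, -0.0026], 'contact_force': [0.4271, -4.0804, -0.1115], 'moment': [-0.7005, 0.135, 0.0435], 'gripper_force': 30.9421, 'width': 0.0232}
0.0 0.0 0.0 0.0
0.15 0.0059 0.0012 0.0142
0.29 0.0137 0.0028 0.0273
0.44 0.0233 0.0048 0.0392
0.58 0.0345 0.0072 0.0495
0.73 0.0471 0.0097 0.058
0.88 0.0607 0.0126 0.0645
1.02 0.0751 0.0156 0.069
1.17 0.09 0.0186 0.0713
1.31 0.1051 0.0218 0.0714
1.46 0.12 0.0249 0.0692
1.6 0.1345 0.0278 0.0648
1.75 0.1481 0.0307 0.0583
```

Emit:
move_arm --steps '[0,0,0,0.003,-0.001,0.007,-1,0,0,0,0.006,0,0.014,-1,0,0,0,0.014,0.002,0.027,-1,0,0,0,0.023,0.004,0.039,-1,0,0,0,0.0345,0.006,0.0495,-1,0,0,0,0.047,0.009,0.058,-1,0,0,0,0.061,0.012,0.0645,-1,0,0,0,0.075,0.015,0.069,-1,0,0,0,0.09,0.018,0.0713,-1,0,0,0,0.09,0.018,0.0713,-1]'

```text
clock: 4.15
position: [0.5685, -0.1784, 0.2066]
ee_rot: [0.001, -0.102, 0.995, -0.001]
contact_force: [-1.9, -3.2, 6.2]
width: 0.0228
gripper_force: 31.2
```

Emit:
move_arm --steps '[0,0,0,0.008,0.0015,0,-1,0,0,0,0.015,0.003,0,-1,0,0,0,0.023,0.005,-0.001,-1,0,0,0,0.03,0.006,-0.002,-1,0,0,0,0.037,0.0075,-0.004,-1,0,0,0,0.0445,0.009,-0.0065,-1,0,0,0,0.052,0.0105,-0.01,-1,0,0,0,0.058,0.012,-0.013,-1,0,0,0,0.059,0.012,-0.014,-1,0,0,0,0.059,0.012,-0.014,-1]'

```text
clock: 5.15
position: [0.6276, -0.1657, 0.1933]
ee_rot: [0.003, -0.102, 0.995, -0.0]
contact_force: [1.8, 0.6, 7.5]
width: 0.0231
gripper_force: 32.8
```

Run:
```python
from h import *
s=manip.get_state();print(np.round(s['position'],4),s['contact_force'],s['width'],s['qpos'])
b=grab('scene');t=grab('top')
c=[cv2.resize(i['pixels'][r:r+120,q:q+133],(399,360),interpolation=cv2.INTER_CUBIC) for i,r,q in((b,110,130),(t,140,240))]
cv2.imwrite('pics/lid.png',np.hstack(c))
```

```text
[ 0.6276 -0.1657  0.1933] [1.81926634 0.55936503 7.5333517 ] 0.023138630755975973 [-0.36640764  0.41608264  1.42848427  0.0022389   1.29204867 -2.14157734]
```

View pics/lid.png

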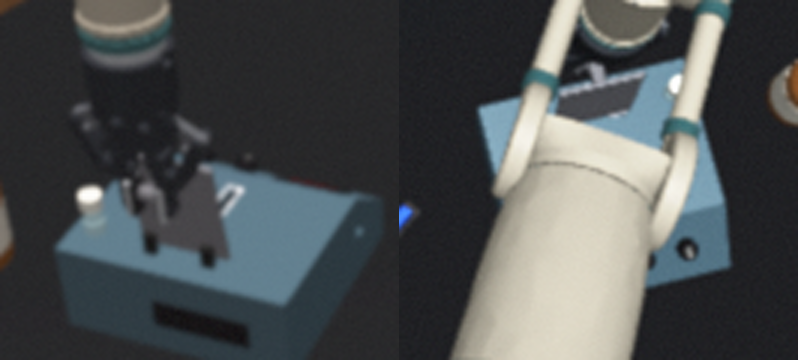

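The lid stands upright past the hinge with the slot bezel exposed, and the travel matches the full arc. I'll release it and rise.

Emit:
move_arm --steps '[0,0,0,0,0,0,0.1,0,0,0,0,0,0,0.1,0,0,0,0,0,0,0.1,0,0,0,0,0,0,0.1,0,0,0,0,0,0.02,0.1,0,0,0,0,0,0.04,0.1,0,0,0,0,0,0.07,0.1,0,0,0,0,0,0.11,0.1,0,0,0,0,0,0.14,0.1,0,0,0,0,0,0.14,0.1]'

```text
clock: 6.25
position: [0.6278, -0.1669, 0.336]
ee_rot: [0.004, -0.102, 0.995, -0.002]
contact_force: [0.2, -0.2, 0.1]
width: 0.0472
gripper_force: 0.0
```

Run:
```python
from h import *
import math
s=manip.get_state();print(s['clock'],np.round(s['position'],4),s['contact_force'],s['width'])
w=grab('wrist');b=load('top')
Y=np.radians(-12);ex=np.array([np.cos(Y),np.sin(Y)])
hsv=cv2.cvtColor(b['pixels'],cv2.COLOR_BGR2HSV)
c=np.array([.5267,.1536]);print('bar approx',c-.06*ex)
cv2.imwrite('pics/w2.png',w['pixels'])
```

```text
6.25 [ 0.6278 -0.1669  0.336 ] [ 0.18445646 -0.1538011   0.0962207 ] 0.047219459950341144
bar approx [0.46801114 0.1660747 ]
```

View pics/w2.png

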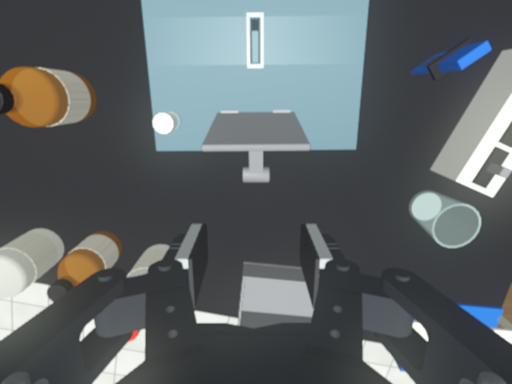

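The wrist view shows the lid leaning open with its handle at (256,172), and the slot bezel at (255,40), spanning about 247–264 by 13–68.

Run:
```python
from h import *
w=load('wrist');hsv=cv2.cvtColor(w['pixels'],cv2.COLOR_BGR2HSV)
m=cv2.inRange(hsv,(0,0,215),(180,40,255));k=m*0;k[5:78,238:275]=m[5:78,238:275]
c=max(cv2.findContours(k,0,1)[0],key=cv2.contourArea);r=cv2.minAreaRect(c);q=cv2.boxPoints(r);print(r)
P=np.array([ray(w,*p,.1005) for p in q]);print(P.mean(0),[np.linalg.norm(P[i]-P[i-1]).round(4) for i in range(4)])
e=P[1]-P[0];print(np.degrees(np.arctan2(e[1],e[0])))
```

```text
((254.49996948242188, 39.999996185302734), (55.99999237060547, 18.999996185302734), 90.0)
[ 0.50274644 -0.19211612  0.1005    ] [np.float64(0.0556), np.float64(0.0202), np.float64(0.0556), np.float64(0.0211)]
101.66530769463493
```

Emit:
move_arm --steps '[0,0,-0.066,-0.19,0.325,-0.03,0.1,0,0,-0.066,-0.19,0.325,-0.03,0.1,0,0,-0.066,-0.19,0.325,-0.03,0.1,0,0,-0.066,-0.19,0.325,-0.03,0.1,0,0,-0.066,-0.19,0.325,-0.03,0.1,0,0,-0.066,-0.19,0.325,-0.03,0.1,0,0,-0.066,-0.19,0.325,-0.03,0.1,0,0,-0.066,-0.19,0.325,-0.03,0.1,0,0,-0.066,-0.19,0.325,-0.03,0.1,0,0,-0.066,-0.19,0.325,-0.03,0.1]'

```text
clock: 7.3
position: [0.4352, 0.1588, 0.2995]
ee_rot: [-0.001, 0.104, 0.995, -0.001]
contact_force: [0.3, 0.4, -0.2]
width: 0.0466
gripper_force: 0.0
```

Run:
```python
from h import *
w=grab('wrist');s=manip.get_state()
print(s['clock'],np.round(s['position'],4),np.round(s['ee_rot'],4),s['width'],np.round(s['qpos'],3))
cv2.imwrite('pics/w3.png',cv2.resize(w['pixels'],(768,576)))
```

```text
7.35 [0.4359 0.1583 0.2997] [-6.000e-04  1.052e-01  9.945e-01 -6.000e-04] 0.04683764116198086 [ 1.990e-01  8.000e-02  1.628e+00 -1.000e-03  1.435e+00 -1.161e+00]
```

View pics/w3.png

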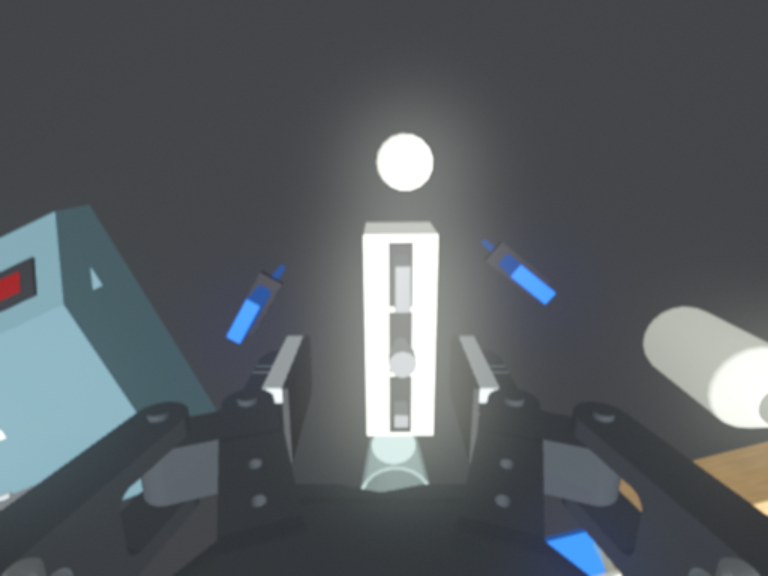

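The wrist view shows the bar filter at (402,287), nearest the robot. The knob is at (402,363), the stub at (401,415), and the blue look-alikes stand off on either side.

Run:
```python
from h import *
w=load('wrist');k=1.5;p=w['pixels'];hsv=cv2.cvtColor(p,cv2.COLOR_BGR2HSV)
g=cv2.cvtColor(p,cv2.COLOR_BGR2GRAY)
print('col at u=268',g[158:212,268].tolist());print('row v=190',g[190,255:282].tolist());print('row v=182',g[182,255:282].tolist(),'row v=198',g[198,255:282].tolist())
m=cv2.inRange(g,215,255);m[:154]=0;m[292:]=0;m[:,:235]=0;m[:,300:]=0
c=max(cv2.findContours(m,0,1)[0],key=cv2.contourArea);r=cv2.minAreaRect(c);print(r)
# edge lines of the rack top along rows
L=[];R=[]
for v in range(165,280,5):
    i=np.where(g[v,235:300]>225)[0]+235;L.append(ray(w,i[0]-.5,v,.064));R.append(ray(w,i[-1]+.5,v,.064))
L=np.array(L);R=np.array(R)
for n,A in(('L',L),('R',R)): 
    f=np.polyfit(A[:,0],A[:,1],1);print(n,np.degrees(np.arctan(f[0])),f)
print('width',np.linalg.norm(L-R,axis=1).round(4)[::5])
```

```text
col at u=268 [255, 255, 255, 255, 187, 146, 150, 151, 150, 151, 150, 153, 155, 157, 158, 157, 158, 158, 162, 186, 215, 227, 228, 227, 227, 227, 227, 227, 226, 226, 226, 226, 226, 226, 226, 226, 225, 225, 225, 225, 225, 225, 224, 224, 224, 224, 224, 224, 223, 216, 192, 159, 151, 153]
row v=190 [255, 255, 255, 255, 231, 159, 150, 162, 192, 220, 227, 227, 226, 226, 226, 226, 225, 221, 203, 201, 255, 255, 255, 255, 255, 255, 255]
row v=182 [255, 255, 255, 255, 229, 156, 150, 161, 191, 220, 228, 228, 227, 227, 227, 227, 227, 223, 205, 199, 255, 255, 255, 255, 255, 255, 255] row v=198 [255, 255, 255, 255, 233, 161, 150, 162, 191, 219, 226, 225, 225, 225, 225, 225, 225, 221, 205, 207, 255, 255, 255, 255, 255, 255, 255]
((267.0, 223.0), (136.0, 50.0), 90.0)
L -11.362629024381024 [-0.20095669  0.23151882]
R -11.393245665923667 [-0.20151269  0.29420898]
width [0.0607 0.0622 0.0611 0.0613 0.0615]
```

Run:
```python
from h import *
w=load('wrist')
a,b=ray(w,268.3,177,.108),ray(w,268.3,208,.108);print(a,b,np.linalg.norm(a-b),'ctr',(a+b)/2)
print('width',np.linalg.norm(ray(w,263,192,.108)-ray(w,273.7,192,.108)))
Y=np.radians(-11.4);ex=np.array([np.cos(Y),np.sin(Y)])
# rack centre line & ends
for x in(.46,.47):print('rack midline at',x,-.2012*x+.26286)
g=cv2.cvtColor(w['pixels'],cv2.COLOR_BGR2GRAY);print(g[148:162,250].tolist(),g[284:296,250].tolist())
for v in(155.5,290.5): print(ray(w,267,v,.064))
```

```text
[0.45019583 0.17236036 0.108     ] [0.48506059 0.16548158 0.108     ] 0.03553686200801445 ctr [0.46762821 0.16892097 0.108     ]
width 0.011699862231688733
rack midline at 0.46 0.170308
rack midline at 0.47 0.168296
[170, 194, 198, 197, 197, 197, 197, 214, 255, 255, 255, 255, 255, 255] [255, 255, 255, 255, 255, 255, 255, 238, 232, 235, 235, 234]
[0.43519413 0.1757764  0.064     ]
[0.61921816 0.13924514 0.064     ]
```

Emit:
move_arm --steps '[0,0,0.002,0.032,0.0105,-0.1,0.1,0,0,0.002,0.032,0.0105,-0.16,0.1,0,0,0.002,0.032,0.0105,-0.17,0.1,0,0,0.002,0.032,0.0105,-0.18,0.1,0,0,0.002,0.032,0.0105,-0.19,0.1,0,0,0.002,0.032,0.0105,-0.2,0.1,0,0,0.002,0.032,0.0105,-0.207,0.1,0,0,0.002,0.032,0.0105,-0.207,0.1,0,0,0.002,0.032,0.0105,-0.207,0.1,0,0,0.002,0.032,0.0105,-0.207,0.1]'

```text
clock: 8.35
position: [0.4688, 0.1694, 0.0949]
ee_rot: [0.001, 0.099, 0.995, 0.0]
contact_force: [0.5, 0.5, 1.0]
width: 0.0467
gripper_force: 0.0
```

Emit:
move_arm --steps '[0,0,0,-0.001,-0.0005,-0.002,0.1,0,0,0,-0.001,-0.0005,-0.002,-1,0,0,0,-0.001,-0.0005,-0.002,-1,0,0,0,-0.001,-0.0005,-0.002,-1,0,0,0,-0.001,-0.0005,-0.002,-1,0,0,0,-0.001,-0.0005,-0.002,-1,0,0,0,-0.001,-0.0005,-0.002,-1,0,0,0,-0.001,-0.0005,-0.002,-1,0,0,0,-0.001,-0.0005,-0.002,-1,0,0,0,-0.001,-0.0005,-0.002,-1]' --squeeze 45

```text
clock: 9.35
position: [0.4671, 0.1688, 0.0918]
ee_rot: [0.0, 0.099, 0.995, 0.0]
contact_force: [-1.6, -0.5, 5.1]
width: 0.0114
gripper_force: 44.4
```

Emit:
move_arm --steps '[0,0,0,0,0,0.01,-1,0,0,0,0,0,0.025,-1,0,0,0,0,0,0.045,-1,0,0,0,0,0,0.065,-1,0,0,0,0,0,0.085,-1,0,0,0,0,0,0.11,-1,0,0,0,0,0,0.14,-1,0,0,0,0,0,0.17,-1,0,0,0,0,0,0.17,-1,0,0,0,0,0,0.17,-1]'

```text
clock: 10.35
position: [0.467, 0.1687, 0.262]
ee_rot: [0.0, 0.099, 0.995, 0.0]
contact_force: [-0.4, -0.2, -0.6]
width: 0.0116
gripper_force: 43.8
```

Run:
```python
from h import *
w=grab('wrist');s=manip.get_state()
print(s['clock'],np.round(s['position'],4),np.round(s['ee_rot'],4),s['width'],s['gripper_force'],np.round(s['contact_force'],2),np.round(s['qpos'],2))
cv2.imwrite('pics/w4.png',w['pixels'])
```

```text
10.4 [0.4663 0.1686 0.261 ] [-7.000e-04  9.910e-02  9.951e-01 -2.000e-04] 0.011369853623344812 43.83395612239838 [-0.69  0.42 -0.84] [ 0.21  0.15  1.64  0.    1.35 -1.17]
```

View pics/w4.png

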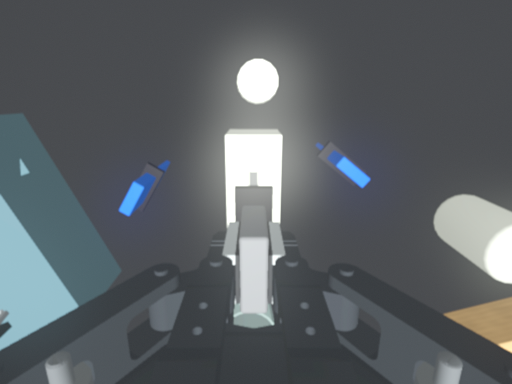

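The filter is held upright in the jaws, with its collar's near edge at about (254,187) and the handle's near top edge at about (254,207). The rack's near slot is empty.

Run:
```python
from h import *
w=load('wrist');g=cv2.cvtColor(w['pixels'],cv2.COLOR_BGR2GRAY)
print(g[180:215,262].tolist(),g[180:215,254].tolist());print(g[195,228:282].tolist());print(g[220,228:282].tolist());print(g[290,228:282].tolist(),g[296:316,254].tolist())
s=manip.get_state();T=s['position'];q=s['ee_rot'];a=2*np.arctan2(q[2],q[1]);tx=np.array([np.cos(a),np.sin(a)]);ty=np.array([np.sin(a),-np.cos(a)])
print('toolx',np.degrees(a))
for n,(u,v,z) in dict(collar_near=(254,186.5,T[2]-.0228),handle_near=(254,206.5,T[2]+.0162)).items():
    d=(ray(w,u,v,z)-T)[:2];print(n,'along toolx',d@tx,'tooly',d@ty)
```

```text
[255, 255, 255, 255, 255, 255, 191, 143, 149, 154, 155, 154, 154, 152, 151, 150, 149, 148, 147, 146, 144, 144, 143, 141, 141, 145, 151, 152, 151, 150, 149, 148, 148, 147, 147] [208, 208, 207, 207, 200, 178, 150, 144, 151, 155, 155, 155, 154, 153, 152, 151, 149, 149, 148, 146, 145, 145, 143, 142, 141, 146, 152, 151, 152, 151, 150, 150, 149, 148, 147]
[255, 255, 255, 255, 255, 255, 255, 180, 143, 145, 146, 147, 148, 148, 148, 149, 149, 149, 150, 150, 150, 150, 151, 151, 151, 151, 151, 151, 150, 150, 150, 150, 151, 151, 150, 150, 150, 149, 149, 149, 148, 147, 146, 155, 221, 255, 255, 255, 255, 255, 255, 255, 242, 154]
[255, 255, 255, 255, 255, 255, 255, 221, 127, 125, 126, 123, 128, 139, 143, 142, 144, 144, 143, 143, 143, 144, 144, 144, 143, 143, 143, 143, 143, 144, 143, 143, 143, 143, 142, 143, 141, 139, 133, 123, 121, 123, 123, 148, 240, 255, 255, 255, 255, 255, 255, 255, 179, 106]
[72, 72, 76, 83, 87, 82, 79, 96, 119, 123, 120, 121, 157, 198, 211, 215, 215, 215, 215, 215, 215, 215, 215, 215, 215, 215, 215, 216, 216, 216, 215, 216, 215, 215, 215, 215, 214, 207, 190, 146, 116, 121, 124, 116, 92, 80, 86, 90, 85, 77, 75, 74, 76, 76] [215, 214, 214, 214, 214, 214, 214, 214, 214, 214, 213, 214, 213, 214, 213, 211, 201, 179, 163, 159]
toolx 168.62085713032397
collar_near along toolx 0.02574807109001906 tooly 0.0011433731409418602
handle_near along toolx 0.02920343107974196 tooly 0.0010525734592156633
```

Emit:
move_arm --steps '[0,0,0.003,0.002,-0.015,0,-1,0,0,0.01,0.005,-0.055,0,-1,0,0,0.018,0.01,-0.103,0,-1,0,0,0.027,0.015,-0.152,0,-1,0,0,0.036,0.02,-0.2,0,-1,0,0,0.045,0.025,-0.248,0,-1,0,0,0.053,0.029,-0.296,0,-1,0,0,0.06,0.033,-0.335,0,-1,0,0,0.064,0.035,-0.355,0,-1,0,0,0.064,0.035,-0.361,0,-1]'

```text
clock: 11.4
position: [0.5014, -0.1943, 0.2595]
ee_rot: [-0.002, -0.1, 0.995, 0.001]
contact_force: [0.5, 0.1, -1.1]
width: 0.0114
gripper_force: 44.0
```

Emit:
move_arm --steps '[0,0,0,0,0,-0.01,-1,0,0,0,0,0,-0.02,-1,0,0,0,0,0,-0.03,-1,0,0,0,0,0,-0.04,-1,0,0,0,0,0,-0.05,-1,0,0,0,0,0,-0.053,-1,0,0,0,0,0,-0.053,-1,0,0,0,0,0,-0.053,-1,0,0,0,0,0,-0.053,-1,0,0,0,0,0,-0.053,-1]'

```text
clock: 12.4
position: [0.5023, -0.1925, 0.2091]
ee_rot: [0.0, -0.102, 0.995, -0.0]
contact_force: [-0.5, -0.4, -0.8]
width: 0.0111
gripper_force: 44.1
```

Run:
```python
from h import *
w=grab('wrist');c=grab('scene');s=manip.get_state();q=s['ee_rot']
print(s['clock'],np.round(s['position'],4),np.degrees(2*np.arctan2(q[2],q[1]))-180,s['width'],np.round(s['contact_force'],2))
A=cv2.resize(w['pixels'][120:320,160:350],(380,400));u,v=proj(c,[.502,-.192,.1]).astype(int);print(u,v)
B=cv2.resize(c['pixels'][v-50:v+30,u-38:u+38],(380,400),interpolation=cv2.INTER_CUBIC)
cv2.imwrite('pics/ins.png',np.hstack([A,B]))
```

```text
12.5 [ 0.5022 -0.1924  0.209 ] 11.65655291305606 0.011270952256882433 [ 0.08  0.45 -0.58]
204 177
```

View pics/ins.png

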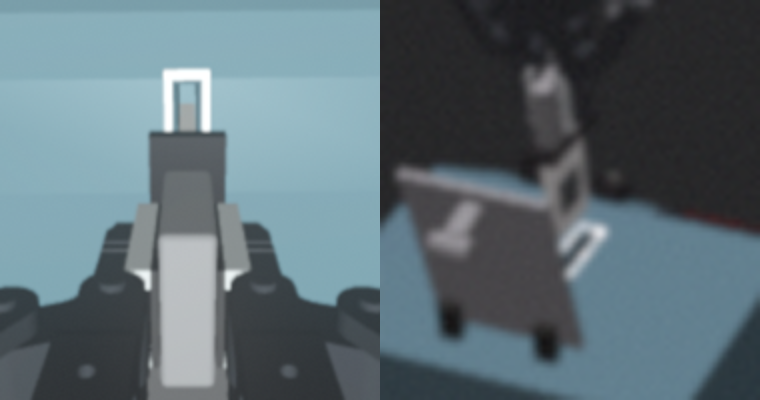

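The wrist crop shows the bezel centre at u≈186, almost in line with the collar (187) and the blade tip (187). The scene crop shows the blade hanging over the slot.

Run:
```python
from h import *
w=load('wrist');s=manip.get_state();T=s['position'];a=np.radians(180+11.66);tx=np.array([np.cos(a),np.sin(a)]);ty=np.array([np.sin(a),-np.cos(a)])
g=cv2.cvtColor(w['pixels'],cv2.COLOR_BGR2GRAY);print(g[160,234:272].tolist(),g[148:192,253].tolist(),g[195,230:278].tolist())
f=lambda u,v,z:[round(x*1000,2) for x in ((ray(w,u,v,z)-T)[:2]@tx,(ray(w,u,v,z)-T)[:2]@ty)]
print('bezel near end',f(253,154.2,.1005),'bezel sides',f(240.7,160,.1005),f(265,160,.1005))
print('collar near',f(253.5,185.5,T[2]-.0228),'sides',f(234.2,195,T[2]-.0228),f(272.5,195,T[2]-.0228))
print('bladebot near end, y',f(253.5,171.5,T[2]-.0958))
```

```text
[181, 182, 182, 183, 182, 182, 185, 211, 251, 255, 255, 254, 223, 208, 208, 209, 208, 205, 196, 193, 193, 194, 193, 193, 192, 194, 213, 248, 255, 255, 254, 210, 182, 183, 184, 183, 183, 183] [166, 165, 165, 165, 164, 175, 215, 251, 255, 255, 255, 245, 193, 160, 174, 183, 185, 183, 183, 183, 183, 182, 181, 177, 169, 167, 168, 167, 167, 167, 168, 168, 167, 168, 167, 167, 158, 128, 86, 74, 87, 97, 98, 97] [173, 173, 173, 166, 138, 104, 93, 96, 94, 94, 94, 95, 94, 95, 96, 96, 96, 96, 95, 96, 95, 96, 95, 96, 95, 96, 95, 95, 95, 96, 95, 95, 96, 96, 96, 96, 96, 96, 96, 95, 95, 96, 119, 157, 173, 175, 175, 174]
bezel near end [np.float64(27.33), np.float64(0.21)] bezel sides [np.float64(22.72), np.float64(-9.42)] [np.float64(22.74), np.float64(9.62)]
collar near [np.float64(26.82), np.float64(0.63)] sides [np.float64(21.73), np.float64(-9.26)] [np.float64(21.76), np.float64(10.37)]
bladebot near end, y [np.float64(16.53), np.float64(0.62)]
```

Emit:
move_arm --steps '[0,0,0,0,-0.0004,-0.005,-1,0,0,0,0,-0.0004,-0.01,-1,0,0,0,0,-0.0004,-0.015,-1,0,0,0,0,-0.0004,-0.02,-1,0,0,0,0,-0.0004,-0.025,-1,0,0,0,0,-0.0004,-0.03,-1,0,0,0,0,-0.0004,-0.035,-1,0,0,0,0,-0.0004,-0.04,-1,0,0,0,0,-0.0004,-0.04,-1,0,0,0,0,-0.0004,-0.04,-1]'

```text
clock: 13.5
position: [0.502, -0.1927, 0.1685]
ee_rot: [-0.0, -0.102, 0.995, 0.0]
contact_force: [0.4, -0.0, -0.9]
width: 0.0113
gripper_force: 44.1
```

Emit:
move_arm --steps '[0,0,0,0,0,-0.007,-1,0,0,0,0,0,-0.014,-1,0,0,0,0,0,-0.021,-1,0,0,0,0,0,-0.028,-1,0,0,0,0,0,-0.033,-1,0,0,0,0,0,-0.036,-1,0,0,0,0,0,-0.038,-1,0,0,0,0,0,-0.04,-1,0,0,0,0,0,-0.041,-1,0,0,0,0,0,-0.041,-1]'

```text
clock: 14.5
position: [0.5022, -0.1928, 0.1278]
ee_rot: [0.0, -0.102, 0.995, -0.0]
contact_force: [0.2, 0.1, 0.0]
width: 0.0113
gripper_force: 44.1
```

Emit:
move_arm --steps '[0,0,0,0,0,-0.0005,-1,0,0,0,0,0,-0.001,-1,0,0,0,0,0,-0.001,-1,0,0,0,0,0,-0.0015,-1,0,0,0,0,0,-0.0015,-1,0,0,0,0,0,-0.002,-1,0,0,0,0,0,-0.002,-1,0,0,0,0,0,-0.002,-1,0,0,0,0,0,-0.002,-1,0,0,0,0,0,-0.002,-1]'

```text
clock: 15.5
position: [0.5022, -0.1928, 0.1278]
ee_rot: [0.001, -0.102, 0.995, -0.0]
contact_force: [-3.0, 1.1, 12.2]
width: 0.0113
gripper_force: 46.2
```

The 12 N of contact with no further descent shows the collar is seated. I'll open partway, clear of the collar, and rise straight up.

Emit:
move_arm --steps '[0,0,0,0,0,0.001,-1,0,0,0,0,0,0.002,-0.2,0,0,0,0,0,0.002,-0.2,0,0,0,0,0,0.002,-0.2,0,0,0,0,0,0.002,-0.2,0,0,0,0,0,0.022,-0.2,0,0,0,0,0,0.052,-0.2,0,0,0,0,0,0.092,-0.2,0,0,0,0,0,0.142,-0.2,0,0,0,0,0,0.142,-0.2]'

```text
clock: 16.5
position: [0.5055, -0.1945, 0.2746]
ee_rot: [0.006, -0.102, 0.995, -0.004]
contact_force: [1.2, 0.0, -0.5]
width: 0.0342
gripper_force: 0.0
```

Emit:
move_arm --steps '[0,0,0,-0.03,0.02,0.03,-0.2,0,0,0,-0.07,0.05,0.04,-0.2,0,0,0,-0.1,0.08,0.05,-0.2,0,0,0,-0.12,0.1,0.05,-0.2,0,0,0,-0.12,0.1,0.05,-0.2,0,0,0,-0.12,0.1,0.05,-0.2,0,0,0,-0.12,0.1,0.05,-0.2,0,0,0,-0.12,0.1,0.05,-0.2,0,0,0,-0.12,0.1,0.05,-0.2,0,0,0,-0.12,0.1,0.05,-0.2]'

```text
clock: 17.5
position: [0.3825, -0.0931, 0.3172]
ee_rot: [-0.0, -0.101, 0.995, 0.0]
contact_force: [0.3, -0.2, 0.2]
width: 0.0341
gripper_force: 0.0
```

Run:
```python
from h import *
w=grab('wrist');c=grab('scene');s=manip.get_state()
print(s['clock'],np.round(s['position'],4),s['width'],np.round(s['contact_force'],2))
B=cv2.resize(c['pixels'][100:250,140:370],(460,300),interpolation=cv2.INTER_CUBIC)
A=cv2.resize(w['pixels'],(340,300));cv2.imwrite('pics/end.png',np.hstack([A,B]))
```

```text
17.6 [ 0.3823 -0.0929  0.3174] 0.03388096451446138 [ 0.45  0.03 -0.14]
```

View pics/end.png

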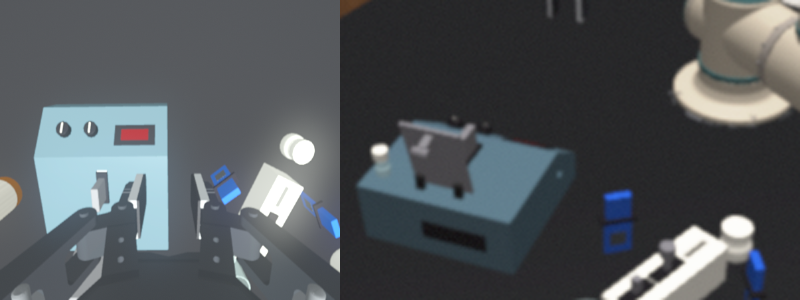

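The filter stands seated on the deck at (100,190), the lid leans open at (440,150), and the other filters are still in the rack with the arm clear. I'm handing in.

```bash
python3 -c "
from rig import manip
print(manip.sign_off())"
```

```text
the job is handed in; nothing more can be done
None
```

I opened the lid onto its stop, lowered the bar-handled filter in the gripper until its collar seated on the deck, released it and backed the arm off, then handed in at about 17.6 s; sign-off returned no verdict.

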